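Open the spares drawer and take the lid off the roller pot

TASK

Pull the cabinet's drawer out to its stop, then take the lid off the pot that stands in it so that the rollers inside can be counted, and set the lid down on the black rubber mat, flat, knob up and wholly on the mat. Do not drop the lid, leave the pot standing in the open drawer, and do not shift the other things standing on the bench.

Things in the scene. Friction and masses are not known exactly. Their poses are not given: they have to be found in the camera images.
- drawer (a joint): How far the drawer is out of its grey steel cabinet (fixed to the bench; 270 deep, 260 wide, 160 high), in m: 0 closed (panel flush with the cabinet's front), 0.170 at its stop. A few newtons of friction; it stays where it is left. It may start slightly ajar.
- handle (a point): Middle of the drawer's bow handle: level round steel bar, 12 thick, 130 long, 130 above the bench, its ends joined to the drawer's front panel; bar centreline 45 in front of the panel (39 clear gap behind the bar). Panel 238 wide, top 148 above the bench. Axes: x straight into the cabinet (the drawer slides out along -x), y left along the bar, z up; moves with the drawer.
- tray_floor (a point): Point on the drawer's inner floor, midway across and 60 mm behind the front panel, 20 mm above the bench (235 long, 232 wide; side walls 39 mm above this floor). Axes as the handle's; moves with the drawer.
- pot: Round open steel pot with three rollers in it, standing loose in the front half of the drawer and hidden while that is shut: 100 mm in diameter at the rim, 65 high, inner diameter at the mouth 92. Origin: centre of its underside. z up.
- lid: The pot's loose steel lid: disc 110 mm in diameter and 6 thick with an 84 mm plug, 6 deep, under it, and an upright black cylindrical knob 26 mm in diameter and 40 high on its centre. Origin: centre of the plug's underside; disc from z = 6 to 12 mm, knob from z = 12 to 52 mm. On the pot its origin lies 59 mm above the pot's. Lifts straight off; about 0.2 kg.
- mat: Black rubber mat fixed flat on the bench, to the left or right of the drawer: 190 x 190, 4 thick. Origin: centre of its underside.
- sheave: Bystander: red cable pulley lying flat, a grooved disc 150 mm in diameter and 40 high. Origin: centre of its underside.
- post: Bystander: bright steel insulator fitting standing upright, foot 70 mm in diameter, 120 high. Origin: centre of its underside.
- bush: Bystander: black rubber bushing standing upright, 76 mm in diameter, 60 high. Origin: centre of its underside.
- small_tin: Bystander: closed aluminium tin with a small black knob, 86 mm in diameter, 85 high, standing on the bench. Origin: centre of its underside.
- wrench: Bystander: open-ended spanner 180 mm long lying on the bench between robot and drawer; its x axis runs along it. Origin: on its underside, mid-handle.

How it is judged:
On the way, in this order (a step that is already met when the one before it is completed fails the run):
1. the drawer is out at its stop (within 8 mm) with the lid still on the pot (value of joint drawer above 0.162 m and horizontal distance between lid and pot below 0.015 m), for 0.2 s.
2. the lid is lifted clear of the pot, at least 25 mm above its seat, with the drawer still out (value of joint drawer above 0.162 m and z of lid in the frame of pot above 0.084 m), for 0.1 s.
At the end, for the whole second after the job is handed in: Drawer out at its stop (above 0.162 of 0.170 m); pot upright on the drawer's floor (tilt under 0.1 rad); lid flat on the mat, knob up (tilt under 0.1 rad, underside within 6 mm of the mat), its centre within 42 mm of the mat's along each side; both at rest (value of joint drawer above 0.162 m and angle between each of pot, lid's own z axis and vertical below 0.1 rad and z of pot in the frame of tray_floor between -0.008 and 0.008 m and x of lid in the frame of mat between -0.042 and 0.042 m and y of lid in the frame of mat between -0.042 and 0.042 m and z of lid in the frame of mat below 0.01 m and linear speed of each of lid, pot below 0.02 m/s); the robot touches nothing.
It fails at once if the lid, off the pot, falls freely by more than about 10 mm (dropped or thrown) (linear speed of lid above 0.45 m/s and contact force between the fingers and lid below 0.2 N and distance between lid and pot above 0.08 m).
It fails at once if the pot is tipped by more than 0.35 rad (angle between pot's own z axis and vertical above 0.35 rad).
It fails at once if a bystander is shifted by more than 30 mm (distance of any of sheave, post, bush, small_tin, wrench from where it was at the start of the episode above 0.03 m).
It also fails if it takes over 58 s, if anything falls off the work surface, if the arm or the gripper's body presses on something with over 40 N, if the wrist force passes 120 N, or if a joint passes its speed limit or range.

ROBOT

A 7-joint arm with a two-finger parallel gripper is mounted at the origin on the work surface. World frame = base frame: x ahead of the robot, y to its left, z up, the work surface at z = 0. Lengths are in m, angles in rad, forces in N, time in s.
With the tool pointing down it reaches from about 0.425 to 0.875 m from the base axis. Payload 4.7 kg.
Tool frame: the origin (TCP) lies midway between the tips of the shut fingers; the grasp point (between the pads) lies 19 mm behind it; z points along the fingers, y is the line along which they close (so a half turn about z gives the same grasp; the last joint's range is limited). The gripper opens to 87 mm and grips with 3 to 60 N. Pads are 19 mm wide; open, the fingers measure 117 mm over their backs; the gripper's body (75 mm by 190 mm) begins 51 mm behind the grasp point.
Start: joints at [-1.201, 0.321, -0.07, 1.45, 0.023, 1.371, -0.057], TCP at [0.226, 0.609, 0.223] pointing down, gripper open.
Joint ranges: [-2.86, 2.86], [-0.3, 2.09], [-1.38, 1.24], [0.06, 2.45], [-1.56, 4.7], [0.09, 2.05], [-2.69, 2.69]. Speed limits (rad/s): [2.57, 2.57, 3.14, 3.14, 3.14, 3.14, 3.14].

INTERFACE

Orientations are given as a unit quaternion [x, y, z, w].
In Python, from cell import telemetry, read_camera, calibration, job gives the robot as it stands.
- The arm moves only by the shell command python3 -m handwheel 'ROWS' [OPENING] [FORCE]. ROWS is JSON, a list of rows, each a list of 6 numbers: the shift along the world's x, y, z in m, then the turn, a rotation vector about the world's x, y, z in rad. In form: [[tx, ty, tz, wx, wy, wz], ...]. A call has 1 to 12 rows; each row shifts and turns the commanded pose from where the row before left it; what a row does not reach is not made up. A row lasts 1/12 s, in which the tool goes at most 41.7 mm and 7.16 degrees, less where a joint would pass 70% of its speed; a pose out of reach is approached as far as the arm can. A call is refused whole if a number of a shift passes 0.0417 or a number of a turn 0.125, either way. A call with a gripper value outside its range is refused whole. OPENING is the opening, from 0 (shut) to 1 (fully open), set as the call begins (- or left out, the last holds). The fingers move at their own pace and stop on an object; FORCE is the grip in N (left out, the last holds). Time passes only in rows, so rows that do not move let the fingers close. It gives the time, the measured TCP pose, the force, the opening and the grip force at its end, in the units of the state.
- telemetry.get_obs(): the state, without advancing time (a new reading comes with each control period).
- read_camera(name): name is "side" or "top" or "wrist"; returns (picture, depth): 384x512x3 uint8, red, green, blue; 384x512 float32, m along the optical axis (not along the pixel's ray), 0 where there is no reading.
- calibration(name): a dict with "camera_matrix" (3x3 intrinsics, pixels), "k1" (the pictures are not rectified: a ray, as slopes to the right and down, at radius r is drawn at 1 + k1 r^2 times it, then the intrinsics apply), "extrinsics" (4x4, takes a point from world to camera coordinates). Camera axes: x right, y up, looking along -z (the intrinsics and any distortion apply to the point x, -y, -z); pixel columns grow to the right and rows downward; lengths in m; the calibration is good to about 2 mm. A picture is of the moment at which its call begins: read the wrist's pose just before it. calibration takes no time and is no camera call; for the wrist camera it gives the pose at the moment of the call.
- job.hand_in(): hands the job in; it is judged then, once.
The state is a dict: "time_s": time; "q": joint angles; "joint_velocities": joint speeds; "effort": joint torques, N m; "eef_pos": TCP position; "ee_rot": TCP orientation; "contact_force": force on the tool from outside, world axes, zero at the start; "wrist_torque": the same for the moment, N m; "opening": finger opening in m; "finger_force": force on a finger pad.
Only numpy, scipy, OpenCV 4.12 (cv2) and the standard library are available. Lean on these libraries where they do the work, as an engineer would, in place of code of your own. Each camera call takes 0.05 s, during which the arm holds its last target. There are 200 camera calls.

## Working session

There is one attempt and no reset: what is moved stays moved. The work goes in short steps, Python scripts to look and compute and a shell command to move; the robot and the scene stay as the last step left them, time stands still between calls to the robot, and variables do not carry over. Pictures are saved under pics/ and viewed, at most 10 in all, crops included, and the job is handed in when it is done.

```bash
mkdir -p pics; ls; cat > h.py <<'E'
import numpy as np, cv2
from cell import telemetry, read_camera, calibration, job
def snap(name, tag):
    c=calibration(name); im,d=read_camera(name)
    np.savez(f'pics/{tag}.npz',im=im,d=d,K=c['camera_matrix'],k1=c['k1'],E=c['extrinsics'])
    cv2.imwrite(f'pics/{tag}.png',cv2.cvtColor(im,cv2.COLOR_RGB2BGR))
def load(tag): return np.load(f'pics/{tag}.npz')
def slopes(z,uv):
    K=np.array(z['K'],float)
    return cv2.undistortPoints(np.array(uv,float).reshape(-1,1,2),K,np.array([float(z['k1']),0,0,0])).reshape(-1,2)
def ray(z,uv):
    s=slopes(z,uv); E=np.array(z['E']); R=E[:3,:3]
    d=np.c_[s[:,0],-s[:,1],-np.ones(len(s))]@R
    return -R.T@E[:3,3], d
def depthpt(z,uv):
    o,d=ray(z,uv); uv=np.round(np.array(uv)).astype(int).reshape(-1,2)
    return o+d*z['d'][uv[:,1],uv[:,0]][:,None]
def atz(z,uv,h):
    o,d=ray(z,uv); return o+d*((h-o[2])/d[:,2])[:,None]
def tri(z1,uv1,z2,uv2):
    o1,d1=ray(z1,uv1);o2,d2=ray(z2,uv2);out=[]
    for a,b in zip(d1,d2):
        t=np.linalg.lstsq(np.c_[a,-b],o2-o1,rcond=None)[0]
        p,q=o1+a*t[0],o2+b*t[1]; out.append(np.r_[(p+q)/2,np.linalg.norm(p-q)])
    return np.array(out)
E
python3 - <<'E'
from h import *
np.set_printoptions(precision=4,suppress=True)
for n in('top','side'): snap(n,n+'0')
import numpy as np
a=cv2.imread('pics/top0.png');b=cv2.imread('pics/side0.png')
cv2.imwrite('pics/both0.png',cv2.resize(np.vstack([a,b]),None,fx=.78,fy=.78))
for n in('top','side'):print(calibration(n))
print(telemetry.get_obs())
E
```

```text
pics
{'camera_matrix': array([[423.231 ,   0.    , 255.2922],
       [  0.    , 423.231 , 191.0014],
       [  0.    ,   0.    ,   1.    ]]), 'k1': -0.06743931092078252, 'extrinsics': array([[-0.0179, -0.9998,  0.0035, -0.006 ],
       [ 0.9775, -0.0168,  0.2101, -0.5891],
       [-0.21  ,  0.0072,  0.9777, -1.4235],
       [ 0.    ,  0.    ,  0.    ,  1.    ]])}
{'camera_matrix': array([[364.3536,   0.    , 260.2845],
       [  0.    , 364.3536, 194.1088],
       [  0.    ,   0.    ,   1.    ]]), 'k1': -0.04738819592649919, 'extrinsics': array([[ 0.8678, -0.4969,  0.0014, -0.4759],
       [ 0.3559,  0.6235,  0.6961, -0.2898],
       [-0.3468, -0.6036,  0.718 , -0.9211],
       [ 0.    ,  0.    ,  0.    ,  1.    ]])}
{'time_s': 0.1, 'q': array([-1.2009,  0.3217, -0.0701,  1.4515,  0.0226,  1.3708, -0.0569]), 'joint_velocities': array([-0.0012, -0.0006,  0.0021, -0.0049, -0.0011, -0.0004,  0.0002]), 'effort': array([  0.0001, -49.2572,  -0.4055, -31.3396,  -0.0643,   0.0396,
         0.0001]), 'eef_pos': array([0.2263, 0.6088, 0.2216]), 'ee_rot': array([ 0.177 ,  0.9842, -0.0008, -0.0001]), 'contact_force': array([-0.7607,  0.3452, -0.9305]), 'wrist_torque': array([ 0.0354, -0.0312, -0.0047]), 'finger_force': 0.0, 'opening': 0.08709362889149827}
```

View pics/top0.png

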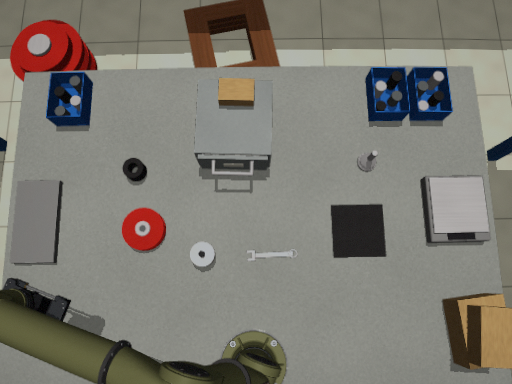

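View pics/side0.png

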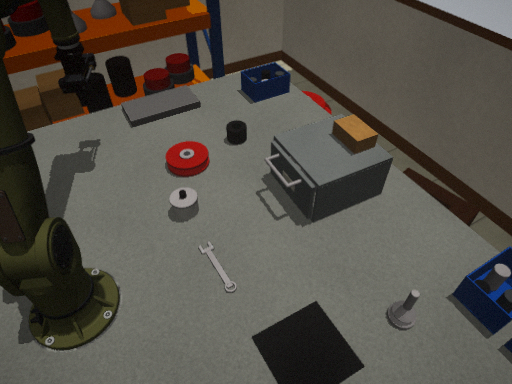

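The top view shows the handle bar at about (213..253,173), the mat centred at (358,231), the tin at (202,255) and the wrench at (272,255). In the side view the bar runs from (267,158) to (297,184). I'll enlarge both views around the handle.

```bash
python3 - <<'E'
from h import *
np.set_printoptions(precision=4,suppress=True)
a=cv2.imread('pics/top0.png')[140:190,190:285];b=cv2.imread('pics/side0.png')[140:215,250:345]
cv2.imwrite('pics/crop0.png',np.vstack([cv2.resize(a,None,fx=5,fy=5,interpolation=2),cv2.resize(b,None,fx=4,fy=4,interpolation=2)[:, :475] if 0 else cv2.copyMakeBorder(cv2.resize(b,None,fx=4,fy=4,interpolation=2),0,0,0,95,0)]))
t=load('top0')
print(depthpt(t,[(213,172),(233,173),(252,173),(358,231),(333,207),(384,206),(386,256),(334,257),(202,255),(144,229),(134,169),(367,160),(250,255),(295,253)]))
E
```

```text
[[ 0.642   0.1258  0.1326]
 [ 0.6367  0.0581  0.1347]
 [ 0.635  -0.0058  0.1371]
 [ 0.4479 -0.3838  0.0041]
 [ 0.5369 -0.2978  0.0058]
 [ 0.5386 -0.4879 -0.0026]
 [ 0.3566 -0.4807 -0.0018]
 [ 0.3575 -0.2933 -0.0036]
 [ 0.3678  0.1669  0.0823]
 [ 0.4633  0.3754  0.0457]
 [ 0.6945  0.4337 -0.0023]
 [ 0.6995 -0.4229  0.0502]
 [ 0.3701  0.0061  0.0011]
 [ 0.3743 -0.1541 -0.0002]]
```

View pics/crop0.png

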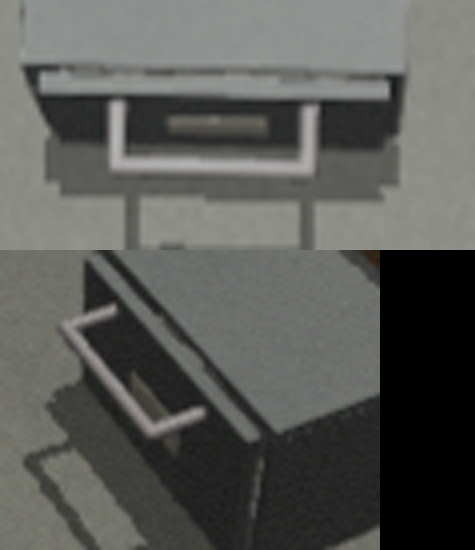

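The crop shows the bar centreline corners: top view (212.8,172.4) and (251.6,172.6), side view (267,160) and (288,185). The drawer is slightly ajar.

```bash
python3 - <<'E'
from h import *
np.set_printoptions(precision=4,suppress=True)
t=load('top0');s=load('side0')
print(tri(t,[(212.8,172.5),(251.6,172.6)],s,[(267,159.8),(288,184.8)]))
# panel top front edge ends, top crop (38,92),(388,92); side crop (90,260-250),(255,440-250)
print(atz(t,[(197.8,158.2),(267.6,158.4)],.148))
print(atz(t,[(331.5,205.5),(383,204.8),(385.7,256.5),(334,257.5)],.004))
E
```

```text
[[ 0.6432  0.1266  0.1265  0.0027]
 [ 0.6374 -0.0044  0.1328  0.0004]]
[[ 0.6868  0.1757  0.148 ]
 [ 0.682  -0.0591  0.148 ]]
[[ 0.5428 -0.2929  0.004 ]
 [ 0.542  -0.4825  0.004 ]
 [ 0.3546 -0.4777  0.004 ]
 [ 0.3553 -0.2918  0.004 ]]
```

```bash
python3 -m handwheel '[[0.0207,-0.0274,0,0,0,-0.0622],[0.0207,-0.0274,0,0,0,-0.0622],[0.0207,-0.0274,0,0,0,-0.0622],[0.0207,-0.0274,0,0,0,-0.0622],[0.0207,-0.0274,0,0,0,-0.0622],[0.0207,-0.0274,0,0,0,-0.0622],[0.0207,-0.0274,0,0,0,-0.0622],[0.0207,-0.0274,0,0,0,-0.0622],[0.0207,-0.0274,0,0,0,-0.0622],[0.0207,-0.0274,0,0,0,-0.0622]]' 0.38 20
python3 -m handwheel '[[0.0207,-0.0274,0,0,0,-0.0622],[0.0207,-0.0274,0,0,0,-0.0622],[0.0207,-0.0274,0,0,0,-0.0622],[0.0207,-0.0274,0,0,0,-0.0622],[0.0207,-0.0274,0,0,0,-0.0622],[0.0207,-0.0274,0,0,0,-0.0622],[0.0207,-0.0274,0,0,0,-0.0622],[0.0207,-0.0274,0,0,0,-0.0622],[0.0207,-0.0274,0,0,0,-0.0622],[0.0207,-0.0274,0,0,0,-0.0622],[0,0,0,0,0,0],[0,0,0,0,0,0]]'
python3 -c "
from h import *
snap('wrist','w1')"
```

```text
time_s: 0.93
eef_pos: [0.434, 0.3336, 0.2223]
ee_rot: [0.471, 0.882, -0.0, -0.0]
contact_force: [0.7, 0.3, -0.0]
opening: 0.0349
finger_force: 0.0
time_s: 1.93
eef_pos: [0.6408, 0.0582, 0.2218]
ee_rot: [0.719, 0.695, -0.001, 0.0]
contact_force: [-0.5, 1.0, -0.5]
opening: 0.0328
finger_force: 0.0
```

View pics/w1.png

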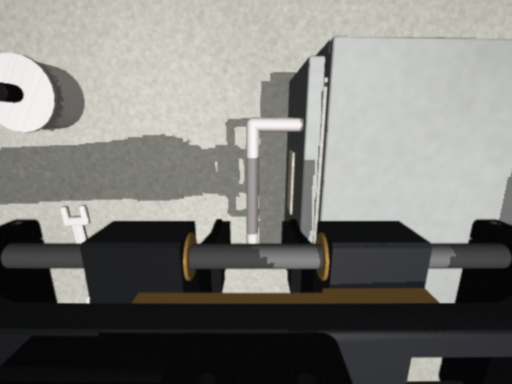

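The wrist view shows the bar running down column 252, from its corner at (253,124) to (252,240). The fingertips straddle it at columns about 220 and 290. I'll check that against the bar position.

```bash
python3 - <<'E'
from h import *
np.set_printoptions(precision=4,suppress=True)
w=load('w1');t=load('top0')
print(atz(w,[(253,124),(252,160),(252,230)],.130),depthpt(w,[(252,160),(252,230)]))
print(tri(t,[(212.8,172.5)],w,[(253,124)]))
print(atz(w,[(314,62),(328,42)],.148))
E
```

```text
[[0.6406 0.1264 0.13  ]
 [0.6385 0.0936 0.13  ]
 [0.6359 0.0227 0.13  ]] [[0.6386 0.0945 0.1367]
 [0.6361 0.0251 0.1359]]
[[0.6406 0.1265 0.1312 0.0002]]
[[0.6915 0.1732 0.148 ]
 [0.7023 0.1874 0.148 ]]
```

Two views agree: the bar is at x≈0.637 and z≈0.131, with a yaw of about -0.04. I'll descend 111 mm and grip.

```bash
python3 -m handwheel '[[-0.003,0.003,0,0,0,0],[0,0,-0.022,0,0,0],[0,0,-0.022,0,0,0],[0,0,-0.022,0,0,0],[0,0,-0.022,0,0,0],[0,0,-0.022,0,0,0],[0,0,0,0,0,0],[0,0,0,0,0,0]]'
python3 -m handwheel '[[0,0,0,0,0,0],[0,0,0,0,0,0],[0,0,0,0,0,0],[0,0,0,0,0,0],[0,0,0,0,0,0],[0,0,0,0,0,0],[0,0,0,0,0,0]]' 0 25
```

```text
time_s: 2.65
eef_pos: [0.6359, 0.0664, 0.1118]
ee_rot: [0.716, 0.698, -0.001, -0.001]
contact_force: [-0.2, 0.6, -0.0]
opening: 0.0329
finger_force: 0.0
time_s: 3.23
eef_pos: [0.6378, 0.0645, 0.1137]
ee_rot: [0.717, 0.697, 0.001, 0.0]
contact_force: [-2.0, 1.6, 5.6]
opening: 0.0108
finger_force: 25.0
```

```bash
python3 -m handwheel '[[-0.005,0.0002,0,0,0,0],[-0.01,0.0004,0,0,0,0],[-0.01,0.0004,0,0,0,0],[-0.01,0.0004,0,0,0,0],[-0.01,0.0004,0,0,0,0],[-0.01,0.0004,0,0,0,0],[-0.01,0.0004,0,0,0,0],[-0.01,0.0004,0,0,0,0],[-0.01,0.0004,0,0,0,0],[-0.01,0.0004,0,0,0,0],[-0.01,0.0004,0,0,0,0],[-0.01,0.0004,0,0,0,0]]'
python3 -m handwheel '[[-0.01,0.0004,0,0,0,0],[-0.005,0.0002,0,0,0,0],[-0.005,0.0002,0,0,0,0],[-0.005,0.0002,0,0,0,0],[-0.005,0.0002,0,0,0,0],[-0.005,0.0002,0,0,0,0],[0,0,0,0,0,0]]'
```

```text
time_s: 4.23
eef_pos: [0.5231, 0.0692, 0.1137]
ee_rot: [0.717, 0.697, 0.001, 0.001]
contact_force: [2.2, 1.0, 5.8]
opening: 0.0109
finger_force: 25.0
time_s: 4.82
eef_pos: [0.4869, 0.0706, 0.1136]
ee_rot: [0.717, 0.697, 0.001, -0.0]
contact_force: [-0.9, -0.2, 10.1]
opening: 0.0111
finger_force: 25.0
```

```bash
python3 -m handwheel '[[-0.004,0.0002,0,0,0,0],[-0.004,0.0002,0,0,0,0],[0,0,0,0,0,0],[0,0,0,0,0,0]]'
python3 -m handwheel '[[-0.004,0.0002,0,0,0,0],[-0.004,0.0002,0,0,0,0],[0,0,0,0,0,0],[0,0,0,0,0,0]]'
```

```text
time_s: 5.15
eef_pos: [0.4827, 0.0708, 0.1137]
ee_rot: [0.717, 0.697, 0.003, 0.003]
contact_force: [9.1, 1.3, 0.0]
opening: 0.0111
finger_force: 25.0
time_s: 5.48
eef_pos: [0.4828, 0.0708, 0.1139]
ee_rot: [0.717, 0.696, 0.01, 0.009]
contact_force: [34.0, 0.6, -23.5]
opening: 0.0113
finger_force: 25.0
```

The drawer is at its stop: the position holds at 0.4828 while the force climbs. I'll relax the pull, open the fingers, rise and look.

```bash
python3 -m handwheel '[[0.004,-0.0002,0,0,0,0],[0.004,-0.0002,0,0,0,0],[0,0,0,0,0,0]]'
python3 -m handwheel '[[0,0,0,0,0,0],[0,0,0,0,0,0],[0,0,0,0,0,0],[0,0,0,0,0,0]]' 0.38
python3 -m handwheel '[[0,0,0.02,0,0,0],[0,0,0.02,0,0,0],[0,0,0.03,0,0,0],[0,0,0.03,0,0,0],[0,0,0.03,0,0,0],[0,0,0.03,0,0,0],[0,0,0,0,0,0],[0,0,0,0,0,0]]'
python3 - <<'E'
from h import *
snap('wrist','w2');snap('top','top2');snap('side','side2')
c=lambda n,y,x:cv2.resize(cv2.imread(f'pics/{n}.png')[y:y+70,x:x+110],None,fx=3.6,fy=3.6,interpolation=2)
a=np.hstack([c('top2',150,180),c('side2',120,220)])
b=cv2.imread('pics/w2.png')[:300]
cv2.imwrite('pics/m2.png',np.vstack([a,cv2.copyMakeBorder(b,0,0,0,a.shape[1]-512,0)]))
E
```

```text
time_s: 5.73
eef_pos: [0.4827, 0.0708, 0.1137]
ee_rot: [0.717, 0.697, 0.003, 0.002]
contact_force: [8.2, 1.1, 1.0]
opening: 0.0113
finger_force: 25.0
time_s: 6.07
eef_pos: [0.4777, 0.0704, 0.1117]
ee_rot: [0.717, 0.697, -0.001, -0.001]
contact_force: [-1.2, 0.1, -0.4]
opening: 0.0287
finger_force: 0.0
time_s: 6.73
eef_pos: [0.4796, 0.0708, 0.2736]
ee_rot: [0.717, 0.697, 0.001, 0.0]
contact_force: [-0.8, -0.4, 0.4]
opening: 0.0328
finger_force: 0.0
```

View pics/m2.png

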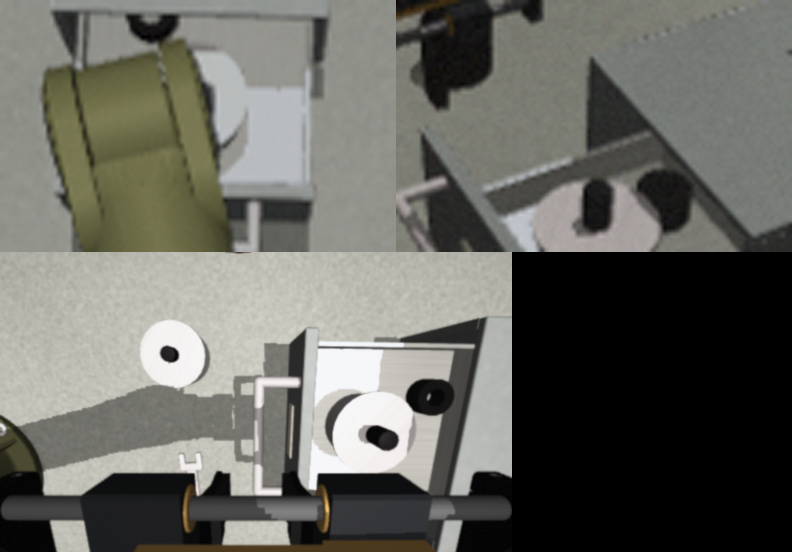

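The wrist view shows the drawer open with the lid on the pot. The disc is centred near (373,179) and the knob top near (386,186). A black ring stands behind it at (430,145). In the side view the knob top is at about (276,170.5). I'll measure both points by triangulation and by depth.

```bash
python3 - <<'E'
from h import *
np.set_printoptions(precision=4,suppress=True)
w=load('w2');s=load('side2')
print('tri knob top',tri(w,[(386,186)],s,[(275.8,170.5)]))
for n,z in(('w',w),('s',s)):
    v,u=np.mgrid[0:384,0:512]; uv=np.c_[u.ravel(),v.ravel()]
    P=depthpt(z,uv); 
    m=(z['d'].ravel()>0)&(abs(P[:,0]-.62)<.12)&(abs(P[:,1]-.06)<.11)
    m&=(uv[:,1]<215) if n=='w' else True
    col=z['im'].reshape(-1,3).astype(int).max(1)
    disc=m&(P[:,2]>.075)&(P[:,2]<.105)&(col>150); kn=m&(P[:,2]>.122)&(P[:,2]<.145)&(col<70)
    for k,mm in(('disc',disc),('knob',kn)):
        Q=P[mm]; 
        if len(Q)<5: print(n,k,len(Q));continue
        c,r=cv2.minEnclosingCircle(Q[:,:2].astype(np.float32)); print(n,k,len(Q),np.median(Q,0),c,r, Q.min(0),Q.max(0))
E
```

```text
tri knob top [[0.635  0.0643 0.1321 0.0071]]
w disc 4635 [0.6297 0.07   0.0914] (0.6047876477241516, 0.06322550028562546) 0.08581691980361938 [0.5247 0.0152 0.0865] [0.6903 0.1161 0.1048]
w knob 734 [0.5316 0.0682 0.1313] (0.5723685622215271, 0.09836748987436295) 0.08237264305353165 [0.5258 0.0305 0.122 ] [0.6447 0.17   0.145 ]
s disc 479 [0.6265 0.0505 0.0911] (0.6348788142204285, 0.06177118048071861) 0.05396125838160515 [0.5815 0.0106 0.0861] [0.6819 0.1148 0.0958]
s knob 235 [0.5287 0.0549 0.1316] (0.5363911390304565, 0.059791866689920425) 0.1080184280872345 [ 0.5005 -0.0474  0.1221] [0.6442 0.1676 0.1449]
```

```bash
python3 - <<'E'
import cv2
a=cv2.resize(cv2.imread('pics/w2.png')[80:225,285:475],None,fx=4,fy=4,interpolation=2)
cv2.imwrite('pics/c2.png',a)
E
```

```text
(no output)
```

View pics/c2.png

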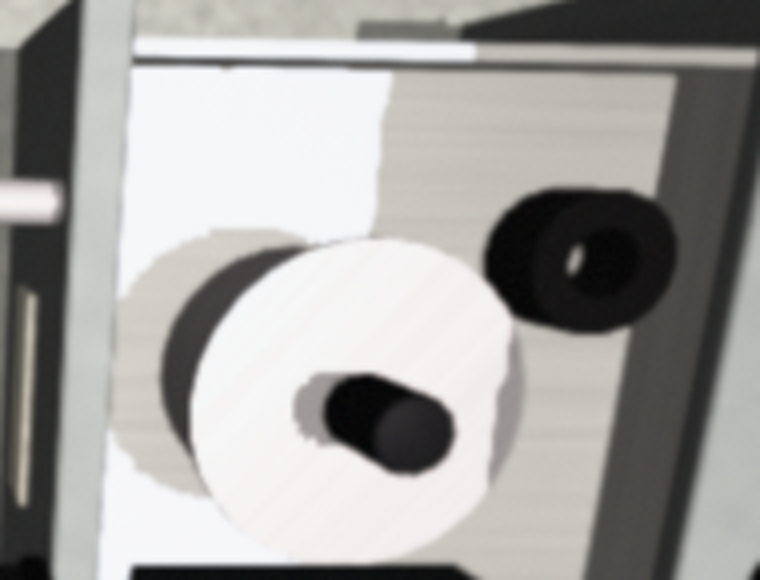

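```bash
python3 - <<'E'
from h import *
np.set_printoptions(precision=4,suppress=True)
w=load('w2')
print('knob',atz(w,[(388.5,189.2)],.131),'disc',atz(w,[(374,180)],.091))
print('cam',ray(w,[(256,192)])[0], telemetry.get_obs()['q'],telemetry.get_obs()['eef_pos'])
s=load('side2'); print(tri(w,[(388.5,189.2)],s,[(275.8,170.5)]))
t=load('top2'); print('cab front',atz(t,[(180+55/3.6,150+12/3.6),(180+325/3.6,150+14/3.6)],.16))
E
```

```text
knob [[0.6349 0.0608 0.131 ]] disc [[0.6347 0.0634 0.091 ]]
cam [0.4815 0.1404 0.4361] [-0.65   -0.072   0.4281  1.7857  0.0305  1.425  -0.2562] [0.4782 0.0705 0.2708]
[[0.6348 0.0617 0.1356 0.0038]]
cab front [[ 0.7003  0.1828  0.16  ]
 [ 0.694  -0.068   0.16  ]]
```

Knob centre is about (0.635,0.062) and its top is at z 0.131–0.135, which matches the expected height. I'll move above it and turn so the fingers close along y, clear of the cabinet.

```bash
python3 -m handwheel '[[0.013,-0.0007,0,0,0,-0.121],[0.013,-0.0007,0,0,0,-0.121],[0.013,-0.0007,0,0,0,-0.121],[0.013,-0.0007,0,0,0,-0.121],[0.013,-0.0007,0,0,0,-0.121],[0.013,-0.0007,0,0,0,-0.121],[0.013,-0.0007,0,0,0,-0.121],[0.013,-0.0007,0,0,0,-0.121],[0.013,-0.0007,0,0,0,-0.121],[0.013,-0.0007,0,0,0,-0.121],[0.013,-0.0007,0,0,0,-0.121],[0.013,-0.0007,0,0,0,-0.121]]' 0.62 25
python3 -m handwheel '[[0,0,-0.02,0,0,-0.118],[0,0,-0.03,0,0,0],[0,0,-0.03,0,0,0],[0,0,0,0,0,0],[0,0,0,0,0,0],[0,0,0,0,0,0]]'
python3 -c "
from h import *
snap('wrist','w3');snap('top','top3')"
```

```text
time_s: 7.88
eef_pos: [0.635, 0.0621, 0.2703]
ee_rot: [0.999, 0.042, -0.002, 0.0]
contact_force: [-0.4, -0.3, -0.2]
opening: 0.054
finger_force: 0.0
time_s: 8.38
eef_pos: [0.6357, 0.0622, 0.1933]
ee_rot: [1.0, -0.014, 0.0, 0.0]
contact_force: [-0.2, -0.2, 0.5]
opening: 0.0539
finger_force: 0.0
```

View pics/w3.png

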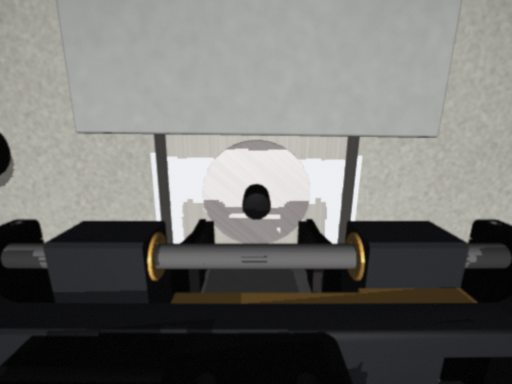

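The knob top is at about (257,206), midway between the fingers. The disc spans columns 202–311 and its top edge is at row 140. I'll check that before descending.

```bash
python3 - <<'E'
from h import *
np.set_printoptions(precision=4,suppress=True)
w=load('w3')
print(atz(w,[(257,206),(244,206),(270,206)],.131),atz(w,[(202.5,192),(311,192),(257,140)],.091))
print(tri(w,[(257,206)],load('w2'),[(388.5,189.2)]))
E
```

```text
[[0.6355 0.0605 0.131 ]
 [0.6358 0.0718 0.131 ]
 [0.6352 0.0491 0.131 ]] [[0.6394 0.1155 0.091 ]
 [0.6363 0.0054 0.091 ]
 [0.6896 0.0588 0.091 ]]
[[0.6353 0.0606 0.1302 0.0001]]
```

```bash
python3 -m handwheel '[[0,-0.0015,-0.01,0,0,0],[0,0,-0.018,0,0,0],[0,0,-0.018,0,0,0],[0,0,-0.018,0,0,0],[0,0,-0.018,0,0,0],[0,0,-0.01,0,0,0],[0,0,0,0,0,0],[0,0,0,0,0,0]]'
python3 -m handwheel '[[0,0,0,0,0,0],[0,0,0,0,0,0],[0,0,0,0,0,0],[0,0,0,0,0,0],[0,0,0,0,0,0],[0,0,0,0,0,0],[0,0,0,0,0,0],[0,0,0,0,0,0]]' 0 30
```

```text
time_s: 9.15
eef_pos: [0.6356, 0.0607, 0.1008]
ee_rot: [1.0, -0.014, -0.0, 0.0]
contact_force: [0.6, -0.9, 0.4]
opening: 0.054
finger_force: 0.0
time_s: 9.82
eef_pos: [0.6357, 0.0611, 0.101]
ee_rot: [1.0, -0.014, 0.0, -0.0]
contact_force: [-1.0, 0.2, 2.6]
opening: 0.0253
finger_force: 30.0
```

```bash
python3 -m handwheel '[[0,0,0.005,0,0,0],[0,0,0.008,0,0,0],[0,0,0.01,0,0,0],[0,0,0.012,0,0,0],[0,0,0.012,0,0,0],[0,0,0.012,0,0,0],[0,0,0.012,0,0,0],[0,0,0.012,0,0,0],[0,0,0.012,0,0,0],[0,0,0.012,0,0,0],[0,0,0.01,0,0,0],[0,0,0,0,0,0]]'
python3 -c "
from h import *
snap('wrist','w4');snap('side','side4')
a=cv2.imread('pics/side4.png')[60:260,200:420]
b=cv2.imread('pics/w4.png')
cv2.imwrite('pics/m4.png',np.hstack([cv2.resize(a,(360,327)),cv2.resize(b,(436,327))]))"
```

```text
time_s: 10.82
eef_pos: [0.6369, 0.0608, 0.2206]
ee_rot: [1.0, -0.014, 0.002, -0.0]
contact_force: [0.4, 0.4, -1.6]
opening: 0.0252
finger_force: 30.0
```

View pics/m4.png

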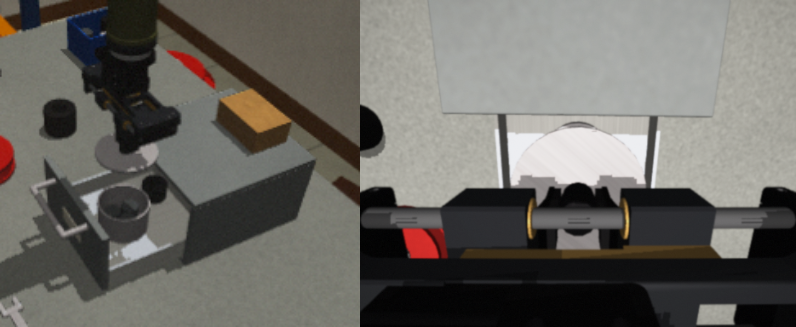

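The lid is held level and clear, and the pot is still standing in the drawer. Next I'll carry the lid to the mat.

```bash
python3 -m handwheel '[[-0.0042,-0.0101,0,0,0,0],[-0.0085,-0.0203,0,0,0,0],[-0.0085,-0.0203,0,0,0,0],[-0.0085,-0.0203,0,0,0,0],[-0.0085,-0.0203,0,0,0,0],[-0.0085,-0.0203,0,0,0,0],[-0.0085,-0.0203,0,0,0,0],[-0.0085,-0.0203,0,0,0,0],[-0.0085,-0.0203,0,0,0,0],[-0.0085,-0.0203,0,0,0,0],[-0.0085,-0.0203,0,0,0,0],[-0.0085,-0.0203,0,0,0,0]]'
python3 -m handwheel '[[-0.0085,-0.0203,0,0,0,0],[-0.0085,-0.0203,0,0,0,0],[-0.0085,-0.0203,0,0,0,0],[-0.0085,-0.0203,0,0,0,0],[-0.0085,-0.0203,0,0,0,0],[-0.0085,-0.0203,0,0,0,0],[-0.0085,-0.0203,0,0,0,0],[-0.0085,-0.0203,0,0,0,0],[-0.0085,-0.0203,0,0,0,0],[-0.0085,-0.0203,0,0,0,0],[-0.0042,-0.0101,0,0,0,0],[0,0,0,0,0,0]]'
python3 -c "
from h import *
snap('wrist','w5')
print(telemetry.get_obs()['q'])"
```

```text
time_s: 11.92
eef_pos: [0.5359, -0.1742, 0.2166]
ee_rot: [1.0, -0.014, -0.001, -0.0]
contact_force: [0.2, 0.5, -2.2]
opening: 0.0249
finger_force: 30.0
time_s: 12.92
eef_pos: [0.4453, -0.3888, 0.2171]
ee_rot: [1.0, -0.017, -0.001, 0.001]
contact_force: [-0.2, 0.2, -1.8]
opening: 0.0253
finger_force: 30.0
[-0.05280223  0.25735967  0.85721671  1.63718032 -0.1984506   1.3395177
 -0.76823877]
```

View pics/w5.png

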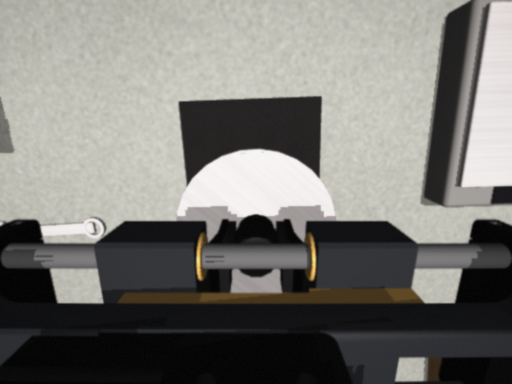

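The mat's far corners are at (180,101) and (321,97), and the lid is held over the mat. I'll check the mat against the earlier fix.

```bash
python3 - <<'E'
from h import *
np.set_printoptions(precision=4,suppress=True)
w=load('w5')
print(atz(w,[(180,101.5),(321,97)],.004),tri(w,[(180,101.5),(321,97)],load('top0'),[(331.5,205.5),(383,204.8)]),telemetry.get_obs()['eef_pos'])
E
python3 -m handwheel '[[0,0.001,-0.008,0,0,0],[0,0.001,-0.015,0,0,0],[0,0,-0.015,0,0,0],[0.001,0,-0.018,0,0,0],[0.001,0,-0.018,0,0,0],[0.001,0,-0.018,0,0,0],[0,0,-0.018,0,0,0],[0,0,-0.018,0,0,0],[0,0,-0.018,0,0,0],[0,0,-0.012,0,0,0],[0,0,-0.008,0,0,0],[0,0,0,0,0,0]]'
```

```text
[[ 0.5453 -0.293   0.004 ]
 [ 0.5446 -0.4791  0.004 ]] [[ 0.5442 -0.293   0.0027  0.0024]
 [ 0.5433 -0.4809  0.0037  0.0043]] [ 0.447  -0.3866  0.217 ]
time_s: 13.97
eef_pos: [0.4512, -0.3816, 0.0496]
ee_rot: [1.0, -0.013, -0.001, -0.001]
contact_force: [-0.5, 0.4, -2.7]
opening: 0.0255
finger_force: 30.0
```

```bash
python3 -m handwheel '[[0,0,-0.007,0,0,0],[0,0,-0.007,0,0,0],[0,0,-0.004,0,0,0],[0,0,0,0,0,0],[0,0,0,0,0,0]]'
python3 -m handwheel '[[0,0,-0.002,0,0,0],[0,0,0,0,0,0],[0,0,0,0,0,0]]'
python3 -m handwheel '[[0,0,-0.002,0,0,0],[0,0,0,0,0,0],[0,0,0,0,0,0]]'
```

```text
time_s: 14.38
eef_pos: [0.4515, -0.3838, 0.0336]
ee_rot: [1.0, -0.014, -0.0, 0.0]
contact_force: [0.6, -0.6, -2.0]
opening: 0.0254
finger_force: 30.0
time_s: 14.63
eef_pos: [0.4517, -0.3838, 0.0318]
ee_rot: [1.0, -0.014, 0.0, 0.0]
contact_force: [-0.3, -0.3, -1.8]
opening: 0.0252
finger_force: 30.0
time_s: 14.88
eef_pos: [0.4515, -0.3836, 0.0295]
ee_rot: [1.0, -0.014, -0.0, 0.0]
contact_force: [-0.5, 0.3, -1.9]
opening: 0.0254
finger_force: 30.0
```

```bash
python3 -m handwheel '[[0,0,-0.0015,0,0,0],[0,0,0,0,0,0],[0,0,0,0,0,0]]'
python3 -m handwheel '[[0,0,-0.0015,0,0,0],[0,0,0,0,0,0],[0,0,0,0,0,0]]'
python3 -m handwheel '[[0,0,-0.001,0,0,0],[0,0,0,0,0,0],[0,0,0,0,0,0]]'
```

```text
time_s: 15.13
eef_pos: [0.4515, -0.3836, 0.028]
ee_rot: [1.0, -0.014, -0.0, -0.0]
contact_force: [0.1, 0.3, -1.7]
opening: 0.0252
finger_force: 30.0
time_s: 15.38
eef_pos: [0.4515, -0.3836, 0.0265]
ee_rot: [1.0, -0.014, -0.0, -0.0]
contact_force: [-0.4, -0.1, -2.3]
opening: 0.0252
finger_force: 30.0
time_s: 15.63
eef_pos: [0.4516, -0.3838, 0.026]
ee_rot: [1.0, -0.014, 0.0, 0.0]
contact_force: [-0.9, 0.3, 2.8]
opening: 0.0251
finger_force: 30.0
```

The lid has touched the mat: the vertical force went from -2 to +2.8 at z=0.026, as computed. I'll release it and rise.

```bash
python3 -m handwheel '[[0,0,0,0,0,0],[0,0,0,0,0,0],[0,0,0,0,0,0],[0,0,0,0,0,0],[0,0,0,0,0,0]]' 0.6
python3 -m handwheel '[[0,0,0.01,0,0,0],[0,0,0.02,0,0,0],[0,0,0.025,0,0,0],[0,0,0.03,0,0,0],[0,0,0.03,0,0,0],[0,0,0.03,0,0,0],[0,0,0.03,0,0,0],[0,0,0,0,0,0],[0,0,0,0,0,0]]'
python3 - <<'E'
from h import *
np.set_printoptions(precision=4,suppress=True)
snap('wrist','w6');snap('side','side6')
a=cv2.imread('pics/side6.png');b=cv2.imread('pics/w6.png')
cv2.imwrite('pics/m6.png',cv2.resize(np.hstack([a,b]),(800,300)))
E
```

```text
time_s: 16.05
eef_pos: [0.4516, -0.3838, 0.0256]
ee_rot: [1.0, -0.014, 0.0, 0.0]
contact_force: [0.1, 0.2, -0.2]
opening: 0.0488
finger_force: 0.0
time_s: 16.8
eef_pos: [0.4524, -0.3848, 0.2032]
ee_rot: [1.0, -0.014, 0.002, 0.001]
contact_force: [-0.4, 0.2, -1.0]
opening: 0.0524
finger_force: 0.0
```

View pics/m6.png

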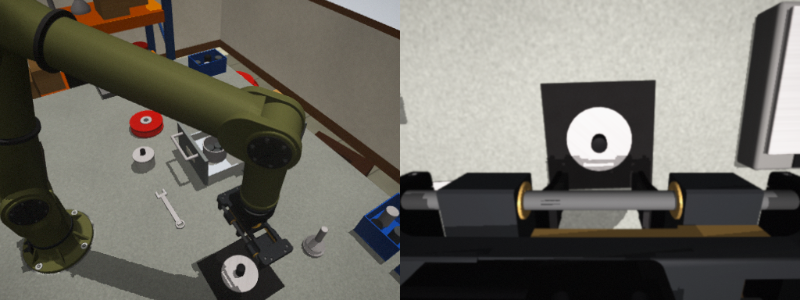

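The lid lies flat and centred on the mat, and the pot stands in the open drawer. Before handing in I'll check the bar position after release, using w2 (bar at (259,160)).

```bash
python3 - <<'E'
from h import *
np.set_printoptions(precision=4,suppress=True)
print(atz(load('w2'),[(259,165)],.13), atz(load('w6'),[(255.5,176)],.016))
d=cv2.absdiff(load('side6')['im'],load('side2')['im'])[160:200,225:255]; print(d.mean())
print(job.hand_in())
E
```

```text
[[0.4843 0.0934 0.13  ]] [[ 0.4551 -0.3855  0.016 ]]
17.52111111111111
the job is handed in; nothing more can be done
None
```

The drawer is out at its stop, the pot is standing open in it, and the lid lies flat, knob up, near the centre of the mat. I handed the job in at about 17 s; no verdict came back.

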